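# Find and press the hidden catch of a bathroom console

### The job

One of the four identical round covers set flush in the front panel of the white console is really its hidden catch; the others are dummies that do not give. Feel with closed fingertips from cover to cover for the one that gives, and press it fully home so that the wooden flap pops up and stays ajar, then take the hand away. Press only: do not touch the flap or pull it up, and leave the toiletries standing where they are.

Things in the scene. Friction and masses are not known exactly. Their poses are not given: they have to be found in the camera images.
- console: White console fixed to the counter, 260 x 340 x 50 mm (x, y, z). Origin: centre of its underside; +x to its back, away from the robot, +y along its length, z up. Front panel, flat, 50 mm above the counter: a row along y of four white 80 mm square inlays, a round grey cover in each. Behind: flap (x -19 to 80 mm), then a ledge with two toiletries.
- cover0 (a point): Centre of the top of the round cover (49 mm diameter, in a 51 mm hole, top flush with the panel) at x = -85, y = -120 mm of the console; axes as the console. Catch or dummy: all look alike, and the place changes from run to run. A dummy is rigid; the catch sinks 8 mm under 4 to 5 N.
- cover1 (a point): Centre of the top of the round cover (49 mm diameter, in a 51 mm hole, top flush with the panel) at x = -85, y = -40 mm of the console; axes as the console. Catch or dummy: all look alike, and the place changes from run to run. A dummy is rigid; the catch sinks 8 mm under 4 to 5 N.
- cover2 (a point): Centre of the top of the round cover (49 mm diameter, in a 51 mm hole, top flush with the panel) at x = -85, y = 40 mm of the console; axes as the console. Catch or dummy: all look alike, and the place changes from run to run. A dummy is rigid; the catch sinks 8 mm under 4 to 5 N.
- cover3 (a point): Centre of the top of the round cover (49 mm diameter, in a 51 mm hole, top flush with the panel) at x = -85, y = 120 mm of the console; axes as the console. Catch or dummy: all look alike, and the place changes from run to run. A dummy is rigid; the catch sinks 8 mm under 4 to 5 N.
- catch (a joint): How far the catch is pressed in, m: 0 flush, 0.008 fully home. It has no return spring and stays where it is left.
- flap: Light wooden flap 98 x 316 x 4 mm over the console's compartment, flush with the panel when shut. Origin on its hinge, along y at x = 80, z = 50 mm of the console; it reaches 99 mm from there towards the robot (-x); z: normal of its upper face. Linked to the catch: as that sinks 8 mm the flap's front edge rises by 0.4 rad (39 mm), and stays.
- cream: Bystander, loose: white cream jar with blue lid, 48 mm diameter, 45 mm tall, on the console's back ledge. Origin at the centre of its underside.
- serum: Bystander, loose: amber glass bottle with black cap, 32 mm diameter, 70 mm tall, on the console's back ledge. Origin at the centre of its underside.
- dispenser: Bystander, loose: green soap dispenser with white pump, 68 mm diameter, 164 mm tall, on the counter beside the console's -y end. Origin at the centre of its underside.
- tumbler: Bystander, loose: blue ceramic tumbler, 72 mm diameter, 95 mm tall, on the counter beside the console's +y end. Origin at the centre of its underside.
- spray: Bystander, loose: aluminium spray can with white cap, 48 mm diameter, 150 mm tall, on the right of the counter. Origin at the centre of its underside.
- carton: Bystander, loose: red toothpaste carton lying flat, 40 x 170 x 34 mm (x, y, z). Origin at the centre of its underside.
- soap: Bystander, loose: yellow soap bar, 55 x 85 x 26 mm (x, y, z). Origin at the centre of its underside.

How it is judged:
On the way:
1. the catch is pressed home under the fingers (value of joint catch above 0.006 m and contact force between the fingers and anything else above 0.5 N), for 0.05 s.
At the end, for the whole second after the job is handed in: The catch is at least 6 of its 8 mm in, the flap stands ajar and still by at least 0.27 rad, and every toiletry is within 30 mm of where it began (value of joint catch above 0.006 m and angle between flap's own z axis and vertical above 0.27 rad and angular speed of flap below 0.1 rad/s and distance of each of cream, serum, dispenser, tumbler, spray, carton, soap from where it was at the start of the episode below 0.03 m); the robot touches nothing.
It fails at once if the flap is pushed or pulled by the hand (over 2 N) (contact force between any of the fingers, the arm and flap above 2 N).
It fails at once if a toiletry is pushed, lifted or carried more than 30 mm (distance of any of cream, serum, dispenser, tumbler, spray, carton, soap from where it was at the start of the episode above 0.03 m).
It also fails if it takes over 48 s, if anything falls off the work surface, if the arm or the gripper's body presses on something with over 40 N, if the wrist force passes 120 N, or if a joint passes its speed limit or range.

### The arm

A 6-joint arm with a two-finger parallel gripper is mounted at the origin on the work surface. World frame = base frame: x ahead of the robot, y to its left, z up, the work surface at z = 0. Lengths are in m, angles in rad, forces in N, time in s.
With the tool pointing down it reaches from about 0.3 to 0.775 m from the base axis. Payload 14.6 kg.
Tool frame: the origin (TCP) lies between the finger pads; the fingertips stand 19 mm ahead of it and the grasp point (between the pads) is the TCP (tip_extent is the distance from the TCP to the fingertips, in m); y points along the fingers, x is the direction in which the jaws open and shut, and the axes are right-handed (so a half turn about y gives the same grasp; the last joint's range is limited). The gripper opens to 94 mm and grips with 3 to 60 N. Pads are 16 mm wide; open, the fingers measure 119 mm over their backs; the gripper's body (75 mm by 177 mm) begins 78 mm behind the grasp point.
Start: joints at [-1.336, 0.3, 1.521, -0, 1.321, -0.067], TCP at [0.163, -0.525, 0.224] pointing down, gripper open.
Joint ranges: [-3.03, 3.03], [-0.79, 2.21], [0.23, 2.52], [-1.04, 4.18], [0, 3.07], [-2.55, 2.55]. Speed limits (rad/s): [2.22, 2.22, 2.57, 3.14, 3.14, 3.14].

### API

Orientations are given as [roll, pitch, yaw] about the fixed x, y, z axes, in that order (R = Rz(yaw) Ry(pitch) Rx(roll)).
In Python, from station import * gives the robot as it stands.
- The arm moves only by the shell command python3 -m pendant 'ROWS' [OPENING] [FORCE]. ROWS is a JSON object of lists of equal length, an entry for each row: "translation": the shift along the tool's x, y, z each as a share of 0.5 m, from -1 to 1, a list of three; "rot": the turn, a rotation vector about the tool's x, y, z each as a share of 90 degrees, from -1 to 1, a list of three. In form: {"translation": [[x, y, z], ...], "rot": [[ax, ay, az], ...]}. A call has 1 to 8 rows; each row is the pose to reach, as a shift and turn from the pose measured when the call began, along the tool's axes at that moment; what a row does not reach only later rows make up. A row lasts 1/12 s, in which the tool goes at most 41.7 mm and 7.16 degrees, less where a joint would pass 70% of its speed; a pose out of reach is approached as far as the arm can. A call with a number of a shift or a turn outside -1 to 1 is refused whole. A call with a gripper value outside its range is refused whole. OPENING is the opening, from 0 (shut) to 1 (fully open), set as the call begins (- or left out, the last holds). The fingers move at their own pace and stop on an object; FORCE is the grip in N (left out, the last holds). Time passes only in rows, so rows that repeat a pose let the fingers close. It gives the time, the measured TCP pose, the force and the opening at its end, in the units of the state.
- get_obs(): the state, without advancing time (a new reading comes with each control period).
- camera(name): name is "side" or "top" or "wrist"; returns the picture (384x512x3 uint8, red, green, blue); there is no depth.
- camera_params(name): a dict with "mtx" (3x3 intrinsics, pixels), "view" (4x4, takes a point from world to camera coordinates); the wrist camera has in their place "tool_from_camera" (4x4, takes a point from camera to tool coordinates, whose origin is the TCP and whose axes are the tool frame's). Camera axes: x right, y down, z forward; pixel columns grow to the right and rows downward; lengths in m; the calibration is good to about 2 mm. A picture is of the moment at which its call begins: read the wrist's pose just before it. camera_params takes no time and is no camera call.
- hand_in(): hands the job in, once; it reports no verdict.
The state is a dict: "time_s": time; "qpos": joint angles; "joint_vel": joint speeds; "tau": joint torques, N m; "ee_pos": TCP position; "eef_rot": TCP orientation; "force": force on the tool from outside, world axes, zero at the start; "moment": the same for the moment, N m; "grip_width": finger opening in m.
Only numpy, scipy, OpenCV 4.12 (cv2) and the standard library are available. Lean on these libraries where they do the work, as an engineer would, in place of code of your own. Each camera call takes 0.05 s, during which the arm holds its last target.

## Working session

There is one attempt and no reset: what is moved stays moved. The work goes in short steps, Python scripts to look and compute and a shell command to move; the robot and the scene stay as the last step left them, time stands still between calls to the robot, and variables do not carry over. Pictures are saved under pics/ and viewed, and the job is handed in when it is done.

```bash
mkdir -p pics; ls
python3 - <<'E'
from station import *
import cv2
o=get_obs()
for k,v in o.items(): print(k,v)
for n in ("side","top"):
    cv2.imwrite(f"pics/{n}0.png",camera(n)[:,:,::-1])
    print(n,camera_params(n))
E
```

```text
pics
time_s 0.0
qpos [-1.33561605e+00  3.00435163e-01  1.52158536e+00 -3.17399177e-06
  1.32071205e+00 -6.66122896e-02]
joint_vel [-0.00040564  0.00069154  0.00012291  0.00211835 -0.00164132 -0.00029529]
tau [ 1.72353277e-03 -5.31801581e+01 -3.52735054e+01  7.08469329e-02
  2.43713718e-02 -1.08839333e-04]
ee_pos [ 0.16341026 -0.52490614  0.22390422]
eef_rot [-1.57072352e+00  1.13759878e-03 -1.26900293e+00]
force [ 0.84290019  0.15420122 -0.06745587]
moment [ 0.00259858  0.01503499 -0.00622062]
grip_width 0.09383904637343045
side {'mtx': array([[498.07069536,   0.        , 257.87016583],
       [  0.        , 498.07069536, 187.55167945],
       [  0.        ,   0.        ,   1.        ]]), 'view': array([[-0.98346255, -0.18091098,  0.00852265,  0.48497908],
       [-0.11316253,  0.5770674 , -0.80881856,  0.15426517],
       [ 0.14140601, -0.7964072 , -0.58799652,  1.36355358],
       [ 0.        ,  0.        ,  0.        ,  1.        ]])}
top {'mtx': array([[393.50932173,   0.        , 253.36038674],
       [  0.        , 393.50932173, 188.50760211],
       [  0.        ,   0.        ,   1.        ]]), 'view': array([[ 0.01541552, -0.99982712, -0.0103969 , -0.0665009 ],
       [-0.98824557, -0.0136536 , -0.15226386,  0.53478996],
       [ 0.15209558,  0.01262191, -0.98828519,  1.16684284],
       [ 0.        ,  0.        ,  0.        ,  1.        ]])}
```

View pics/side0.png

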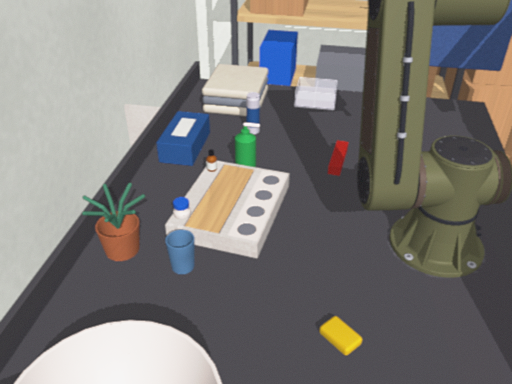

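View pics/top0.png

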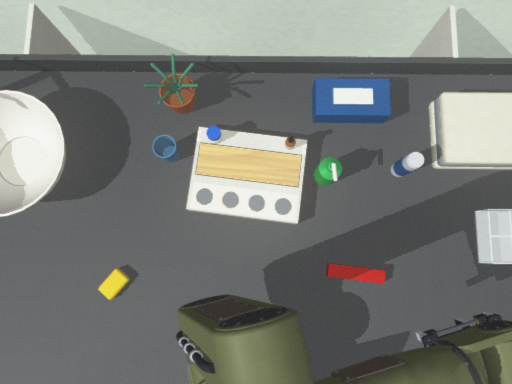

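The top view shows the console around (247,175), with grey covers near (204,197), (230,200), (257,203) and (283,206). In the side view they are at about (247,229), (256,211), (265,195) and (271,180). Next I measure them in both views.

```bash
cat > h.py <<'E'
import numpy as np, cv2
from station import *
def blobs(img,roi):
    x0,y0,x1,y1=roi
    g=cv2.cvtColor(img,cv2.COLOR_RGB2HSV)[y0:y1,x0:x1]
    m=((g[...,2]>70)&(g[...,2]<150)&(g[...,1]<60)).astype(np.uint8)
    n,l,s,c=cv2.connectedComponentsWithStats(m,connectivity=4)
    return [(c[i]+[x0,y0],s[i]) for i in range(1,n) if s[i,4]>70]
def ray(cam,uv):
    p=camera_params(cam);V=p["view"];R=V[:3,:3];t=V[:3,3]
    d=R.T@np.linalg.inv(p["mtx"])@np.array([*uv,1]);return -R.T@t,d
def plane(cam,uv,z):
    o,d=ray(cam,uv);return o+d*(z-o[2])/d[2]
def tri(a,b):
    (o1,d1),(o2,d2)=ray("top",a),ray("side",b)
    s=np.linalg.lstsq(np.c_[d1,-d2],o2-o1,rcond=None)[0]
    p,q=o1+s[0]*d1,o2+s[1]*d2
    return (p+q)/2,np.linalg.norm(p-q)
E
python3 - <<'E'
from h import *
T=cv2.imread("pics/top0.png")[:,:,::-1];S=cv2.imread("pics/side0.png")[:,:,::-1]
a=blobs(T,(185,180,305,222));b=blobs(S,(228,168,290,248))
print([(x[0].round(1),x[1]) for x in a]);print([(x[0].round(1),x[1]) for x in b])
a=sorted([x[0] for x in a if x[1][2]<22 and x[1][3]<22],key=lambda c:c[0]); b=sorted([x[0] for x in b if x[1][2]<26],key=lambda c:-c[1])
P=[]
for u,v in zip(a,b):
    p,e=tri(u,v);P.append(p);print(p.round(4),round(e,4),plane("top",u,.05).round(4),plane("side",v,.05).round(4))
E
```

```text
[(array([211.7, 213.9]), array([  0,   0,  90,  42, 649], dtype=int32)), (array([302.1, 204.3]), array([113,   0,   7,  42, 179], dtype=int32))]
[(array([280.1, 220.5]), array([  34,    0,   28,   80, 1036], dtype=int32)), (array([270.7, 179.7]), array([35,  8, 16,  8, 93], dtype=int32)), (array([263.2, 194.6]), array([ 28,  23,  16,   8, 106], dtype=int32)), (array([255., 211.]), array([ 19,  39,  17,   9, 123], dtype=int32)), (array([246.4, 228.8]), array([ 10,  56,  18,  11, 147], dtype=int32))]
```

Run:
```python
from h import *
T=cv2.imread("pics/top0.png")[:,:,::-1];S=cv2.imread("pics/side0.png")[:,:,::-1]
g=cv2.cvtColor(T,cv2.COLOR_RGB2GRAY);print(g[197,190:305:2])
m=(g[185:220,192:296]<150).astype(np.uint8)
n,l,s,c=cv2.connectedComponentsWithStats(m,connectivity=4);print(s,c+[192,185])
a=sorted([c[i]+[192,185] for i in range(1,n) if 120<s[i,4]<400 and s[i,2]<22],key=lambda c:c[0])
b=sorted([x[0] for x in blobs(S,(228,168,290,248)) if x[1][2]<26],key=lambda c:-c[1])
P=[]
for u,v in zip(a,b):
    p,e=tri(u,v);P.append(p);print(p.round(4),round(e,4),plane("top",u,.05).round(4),plane("side",v,.05).round(4))
d=P[0]-P[3];print(np.linalg.norm(d)/3,np.arctan2(-d[0],d[1]))
```

```text
[235 240 240 186 152 154 154 153 154 154 155 188 241 241 241 241 207 156
 159 155 153 158 155 158 203 241 241 241 241 241 208 157 156 157 156 156
 183 240 241 241 241 241 242 241 241 239 238 238 241 241 241 241 241 241
 231 217  86  85]
[[   0    0  104   35 3315]
 [  94    0    1    1    1]
 [   0   26   67    9  324]] [[246.26877828 200.59457014]
 [286.         185.        ]
 [215.04012346 216.43209877]]Traceback (most recent call last):
  File "<stdin>", line 11, in <module>
IndexError: list index out of range
```

Run:
```python
from h import *
T=cv2.imread("pics/top0.png")[:,:,::-1];S=cv2.imread("pics/side0.png")[:,:,::-1]
g=cv2.cvtColor(T,cv2.COLOR_RGB2GRAY)
m=((g[183:222,188:300]<200)&(g[183:222,188:300]>125)).astype(np.uint8)
n,l,s,c=cv2.connectedComponentsWithStats(m,connectivity=4)
a=sorted([c[i]+[188,183] for i in range(1,n) if 120<s[i,4]<400 and s[i,2]<22],key=lambda c:c[0])
b=sorted([x[0] for x in blobs(S,(228,168,290,248)) if x[1][2]<26],key=lambda c:-c[1])
print(a,b)
P=[]
for u,v in zip(a,b):
    p,e=tri(u,v);P.append(p);print(p.round(4),round(e,4),plane("top",u,.05).round(4),plane("side",v,.05).round(4))
d=P[0]-P[3];print(np.linalg.norm(d)/3,np.arctan2(-d[0],d[1]))
```

```text
[array([204.12727273, 196.09090909]), array([230.16972477, 199.42201835]), array([256.40465116, 202.67906977]), array([282.66666667, 205.99099099])] [array([246.37414966, 228.82312925]), array([255.        , 211.00813008]), array([263.1509434 , 194.59433962]), array([270.70967742, 179.72043011])]
[0.5087 0.0908 0.0476] 0.001 [0.5089 0.0905 0.05  ] [0.5076 0.0935 0.05  ]
[0.4999 0.0112 0.0475] 0.0004 [0.4998 0.011  0.05  ] [0.4991 0.0143 0.05  ]
[ 0.4909 -0.0687  0.0476] 0.0008 [ 0.491  -0.0687  0.05  ] [ 0.4899 -0.0655  0.05  ]
[ 0.4816 -0.1484  0.0472] 0.0014 [ 0.482  -0.1482  0.05  ] [ 0.4804 -0.1444  0.05  ]
0.08021694045350604 -0.11260715485385901
```

```bash
cat >> h.py <<'E'
from scipy.spatial.transform import Rotation as Ro
C={3:(.5083,.0918),2:(.4996,.0120),1:(.4907,-.0678),0:(.4816,-.1476)}
def go(x,y,z,yaw=-1.682):
    o=get_obs();R=Ro.from_euler('xyz',o["eef_rot"]);G=Ro.from_euler('xyz',[-np.pi/2,0,yaw])
    print("t",o["time_s"],"pos",o["ee_pos"].round(4),"rot",np.round(o["eef_rot"],3),"F",o["force"].round(2),"w",round(o["grip_width"],4))
    print("trans",(R.inv().apply(np.array([x,y,z])-o["ee_pos"])/.5).round(4),"rot",((R.inv()*G).as_rotvec()/(np.pi/2)).round(4))
E
python3 - <<'E'
from h import *
T=cv2.imread("pics/top0.png");print("dispenser approx",plane("top",(326,172),.1),"pump",plane("top",(334,173),.16))
go(*C[3],.13)
E
```

```text
dispenser approx [ 0.57841822 -0.2714276   0.1       ] pump [ 0.56391242 -0.28307486  0.16      ]
t 0.1 pos [ 0.1634 -0.5249  0.2239] rot [-1.571e+00  1.000e-03 -1.269e+00] F [ 0.28  0.17 -0.1 ] w 0.0939
trans [-0.9725  0.189   1.0252] rot [ 1.000e-04  2.629e-01 -7.000e-04]
```

```bash
python3 -m pendant '{"translation":[[-0.6,0,0.63],[-0.6,0,0.63],[-0.6,0,0.63],[-0.6,0,0.63],[-0.6,0,0.63],[-0.6,0,0.63],[-0.6,0,0.63],[-0.6,0,0.63]],"rot":[[0,0.263,0],[0,0.263,0],[0,0.263,0],[0,0.263,0],[0,0.263,0],[0,0.263,0],[0,0.263,0],[0,0.263,0]]}' 0 20
python3 -c "
from h import *
go(*C[3],.13)"
```

```text
time_s: 0.77
ee_pos: [0.3247, -0.234, 0.2243]
eef_rot: [-1.571, 0.001, -1.683]
force: [0.2, -0.6, 0.5]
grip_width: 0.0441
t 0.7667 pos [ 0.3247 -0.234   0.2243] rot [-1.571e+00  1.000e-03 -1.683e+00] F [ 0.2  -0.6   0.49] w 0.0441
trans [-0.6882  0.1892  0.2923] rot [ 0.0002 -0.0003 -0.0006]
```

```bash
python3 -m pendant '{"translation":[[-0.688,0.1,0.292],[-0.688,0.1,0.292],[-0.688,0.1,0.292],[-0.688,0.1,0.292],[-0.688,0.1,0.292],[-0.688,0.1,0.292],[-0.688,0.1,0.292],[-0.688,0.1,0.292]],"rot":[[0,0,0],[0,0,0],[0,0,0],[0,0,0],[0,0,0],[0,0,0],[0,0,0],[0,0,0]]}' 0 20
python3 -c "
from h import *
go(*C[3],.10)"
```

```text
time_s: 1.43
ee_pos: [0.4865, 0.0545, 0.1801]
eef_rot: [-1.571, 0.001, -1.682]
force: [0.3, -0.9, 0.7]
grip_width: 0.0003
t 1.4333 pos [0.4865 0.0545 0.1801] rot [-1.571e+00  1.000e-03 -1.682e+00] F [ 0.29 -0.88  0.67] w 0.0003
trans [-0.0788  0.1603  0.035 ] rot [ 0.0003 -0.0002 -0.0006]
```

```bash
python3 -m pendant '{"translation":[[-0.079,0.08,0.035],[-0.079,0.18,0.035],[-0.079,0.18,0.035],[-0.079,0.18,0.035],[-0.079,0.18,0.035]],"rot":[[0,0,0],[0,0,0],[0,0,0],[0,0,0],[0,0,0]]}' 0 20
python3 -c "
from h import *
go(*C[3],.069)
cv2.imwrite('pics/side1.png',camera('side')[:,:,::-1]);cv2.imwrite('pics/wrist1.png',camera('wrist')[:,:,::-1])"
```

```text
time_s: 1.85
ee_pos: [0.5079, 0.0919, 0.0898]
eef_rot: [-1.573, 0.0, -1.682]
force: [-0.1, 0.5, 0.9]
grip_width: 0.0003
t 1.85 pos [0.5079 0.0919 0.0898] rot [-1.573  0.    -1.682] F [-0.09  0.52  0.89] w 0.0003
trans [0.0001 0.0416 0.001 ] rot [ 0.0017  0.0001 -0.0002]
```

View pics/side1.png

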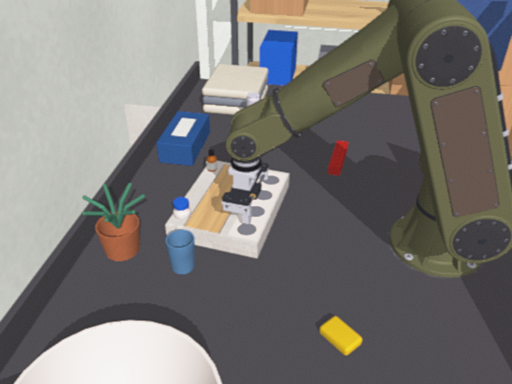

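View pics/wrist1.png

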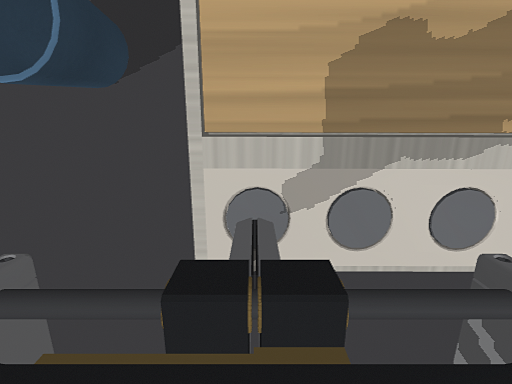

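The wrist view shows the closed fingertips over cover3 at (257,217), with the tumbler clear at upper left. I go down in small steps.

```bash
python3 -m pendant '{"translation":[[0,0.03,0.001],[0,0.036,0.001],[0,0.04,0.001],[0,0.044,0.001]],"rot":[[0,0,0],[0,0,0],[0,0,0],[0,0,0]]}'
python3 -c "
from h import *
go(*C[3],.065)"
```

```text
time_s: 2.28
ee_pos: [0.5099, 0.0912, 0.071]
eef_rot: [-1.568, 0.002, -1.683]
force: [-0.2, -0.3, -0.1]
grip_width: 0.0003
t 2.2833 pos [0.5099 0.0912 0.071 ] rot [-1.568  0.002 -1.683] F [-0.2  -0.34 -0.05] w 0.0003
trans [-0.0007  0.012  -0.0034] rot [-0.002  -0.0008 -0.0011]
```

```bash
python3 -m pendant '{"translation":[[0,0.006,-0.003],[0,0.01,-0.003],[0,0.01,-0.003]],"rot":[[0,0,0],[0,0,0],[0,0,0]]}'
python3 -c "
from h import *
go(*C[3],.065)"
```

```text
time_s: 2.53
ee_pos: [0.5094, 0.0913, 0.0691]
eef_rot: [-1.565, 0.002, -1.683]
force: [-11.5, -3.6, 32.1]
grip_width: 0.0005
t 2.5333 pos [0.5094 0.0913 0.0691] rot [-1.565  0.002 -1.683] F [-11.53  -3.62  32.07] w 0.0005
trans [-0.0007  0.0081 -0.0024] rot [-0.0039 -0.0008 -0.0013]
```

Cover3 is rigid: 32 N with no sink, contact at tip z = 0.050. On to cover2.

```bash
python3 -m pendant '{"translation":[[0,-0.04,-0.002],[0.05,-0.04,-0.002],[0.13,-0.04,-0.002],[0.16,-0.04,-0.002],[0.16,-0.03,-0.002],[0.16,-0.01,-0.002],[0.16,-0.01,-0.002]],"rot":[[-0.004,-0.001,0],[-0.004,-0.001,0],[-0.004,-0.001,0],[-0.004,-0.001,0],[-0.004,-0.001,0],[-0.004,-0.001,0],[-0.004,-0.001,0]]}'
python3 -c "
from h import *
go(*C[2],.065)"
```

```text
time_s: 3.12
ee_pos: [0.4987, 0.0126, 0.0722]
eef_rot: [-1.573, 0.002, -1.682]
force: [-0.4, 0.9, -0.5]
grip_width: 0.0007
t 3.1167 pos [0.4987 0.0126 0.0722] rot [-1.573  0.002 -1.682] F [-0.4   0.91 -0.5 ] w 0.0007
trans [0.001  0.0144 0.002 ] rot [ 0.0014  0.0002 -0.0012]
```

```bash
python3 -m pendant '{"translation":[[0.001,0.006,0.002],[0.001,0.012,0.002],[0.001,0.012,0.002]],"rot":[[0,0,0],[0,0,0],[0,0,0]]}'
python3 -c "
from h import *
go(*C[2],.065)"
```

```text
time_s: 3.37
ee_pos: [0.4995, 0.0127, 0.0656]
eef_rot: [-1.574, 0.002, -1.681]
force: [0.5, -0.9, 0.7]
grip_width: 0.0007
t 3.3667 pos [0.4995 0.0127 0.0656] rot [-1.574  0.002 -1.681] F [ 0.52 -0.87  0.75] w 0.0007
trans [0.0014 0.0012 0.0003] rot [ 0.0018  0.0009 -0.0013]
```

Cover2 gives: the tip is 3.4 mm below the panel with almost no force. I press it home.

```bash
python3 -m pendant '{"translation":[[0.001,0.006,0],[0.001,0.01,0],[0.001,0.012,0],[0.001,0.013,0],[0.001,0.013,0]],"rot":[[0.002,0,0],[0.002,0,0],[0.002,0,0],[0.002,0,0],[0.002,0,0]]}'
python3 -c "
from h import *
go(*C[2],.060)
cv2.imwrite('pics/side2.png',camera('side')[:,:,::-1])"
```

```text
time_s: 3.78
ee_pos: [0.4999, 0.0126, 0.0609]
eef_rot: [-1.569, 0.002, -1.68]
force: [-10.8, 2.0, 27.9]
grip_width: 0.0005
t 3.7833 pos [0.4999 0.0126 0.0609] rot [-1.569  0.002 -1.68 ] F [-10.8    1.97  27.93] w 0.0005
trans [ 0.0013  0.0019 -0.0005] rot [-0.001   0.001  -0.0016]
```

View pics/side2.png

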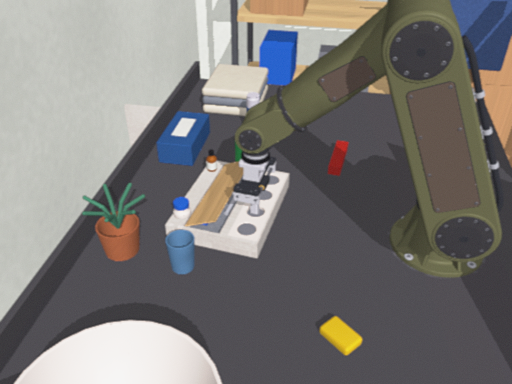

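The side view shows the flap risen (edge near (222,210)), with the catch on its stop (28 N at 8 mm). I retract straight up and back.

```bash
python3 -m pendant '{"translation":[[0,-0.03,0],[0,-0.1,0],[0,-0.2,-0.05],[0,-0.3,-0.15],[0,-0.3,-0.25],[0,-0.3,-0.25],[0,-0.3,-0.25],[0,-0.3,-0.25]],"rot":[[0,0,0],[0,0,0],[0,0,0],[0,0,0],[0,0,0],[0,0,0],[0,0,0],[0,0,0]]}'
python3 -m pendant '{"translation":[[0,0,0],[0,0,0],[0,0,0],[0,0,0],[0,0,0],[0,0,0]],"rot":[[0,0,0],[0,0,0],[0,0,0],[0,0,0],[0,0,0],[0,0,0]]}'
python3 -c "
from h import *
go(*C[2],.2)
cv2.imwrite('pics/side3.png',camera('side')[:,:,::-1])
cv2.imwrite('pics/top3.png',camera('top')[:,:,::-1])"
```

```text
time_s: 4.5
ee_pos: [0.3749, 0.0261, 0.212]
eef_rot: [-1.565, 0.003, -1.68]
force: [-0.6, 0.9, -0.9]
grip_width: 0.0001
time_s: 5.0
ee_pos: [0.3751, 0.0261, 0.2116]
eef_rot: [-1.566, 0.003, -1.68]
force: [0.0, -0.0, -0.2]
grip_width: 0.0007
t 5.0 pos [0.3751 0.0261 0.2116] rot [-1.566  0.003 -1.68 ] F [ 0.04 -0.01 -0.22] w 0.0007
trans [0.001  0.0244 0.2505] rot [-0.003   0.0013 -0.0017]
```

View pics/side3.png

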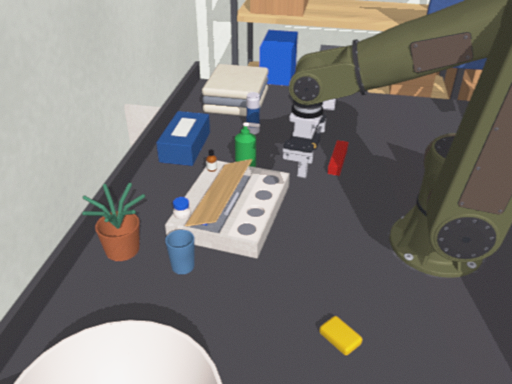

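View pics/top3.png

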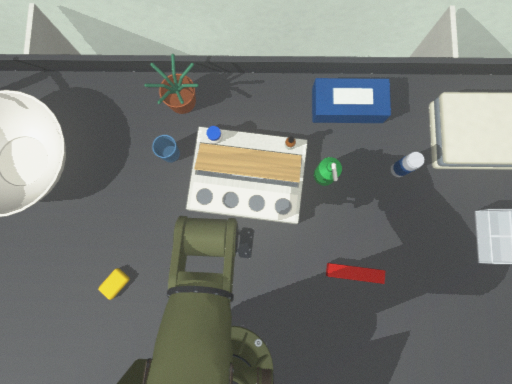

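The flap stands ajar and all the toiletries are at their old pixels. One quick triangulation of the flap edge before I hand in.

Run:
```python
from h import *
def q(f,roi):
    x0,y0,x1,y1=roi
    h=cv2.cvtColor(cv2.imread(f),cv2.COLOR_BGR2HSV)[y0:y1,x0:x1]
    m=cv2.inRange(h,(8,60,90),(25,255,255))
    c=max(cv2.findContours(m,0,2)[0],key=cv2.contourArea)
    return cv2.approxPolyDP(c,4,True)[:,0]+[x0,y0]
t=q("pics/top3.png",(185,130,310,200));s=q("pics/side3.png",(185,155,260,235));print(t.tolist(),s.tolist())
# front edge: two corners with largest row (top view) / largest col per end (side view)
a=[max(t,key=lambda p:p[1]-p[0]),max(t,key=lambda p:p[1]+p[0])]
b=[max(s,key=lambda p:p[1]),min(s,key=lambda p:p[1])]
b[0]=max(s,key=lambda p:p[1]+.3*p[0])
b[1]=max(s,key=lambda p:p[0]-p[1])
for u,v in zip(a,b):
    p,e=tri(u,v);print(u,v,p.round(3),round(e,4),"angle",round(float(np.arcsin((p[2]-.05)/.099)),3))
go(*C[2],.2)
hand_in()
```

```text
[[200, 143], [195, 169], [299, 181], [300, 155]] [[250, 160], [225, 164], [185, 225], [214, 222]]
[195 169] [214 222] [0.588 0.117 0.08 ] 0.003 angle 0.304
[299 181] [250 160] [ 0.554 -0.194  0.08 ] 0.0005 angle 0.312
t 5.1 pos [0.375  0.0261 0.2118] rot [-1.566  0.003 -1.68 ] F [-0.63  0.29 -0.36] w 0.0008
trans [0.001  0.0249 0.2506] rot [-0.0033  0.0014 -0.0017]
the job is handed in; nothing more can be done
```

The catch was cover2. I pressed it home, the flap popped up and stayed ajar, and the job is handed in after about 5 s of robot time. `hand_in()` reports no verdict.

- **Search:** I found the four covers in the top and side views. Cover3 was rigid, reading 32 N with no sink. Cover2 gave, and I pressed it about 8 mm in, onto its stop at 28 N. I did not need to test cover0 or cover1.
- **Retreat:** I lifted straight up, then drew back towards the robot. By my measurements the hand stayed clear of the flap, and it now hangs free with close to zero force on the tool.
- **Last checks:** Viewed by eye in the last top and side pictures, the toiletries stand where they began. Only the catch's travel and the flap's rise were measured.
- **One disagreement:** Measured at its front corners, the flap stands at about 0.31 rad. Full catch travel should give 0.40 rad. The gap is within a few pixels of corner error plus the 2–3 mm by which the cameras read low, and either figure is above the 0.27 rad needed.

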